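# Fit the fence into the bread-slicing board

### The job

Fit the upright fence to the bread-slicing board: set it down upright across the striped deck, close to either end cap, then slide it towards the middle in light contact until the tongue under its foot drops into the one groove in the deck, and stop there. Seat it fully home, its foot flush on the deck, let go, and press no harder than about 20 N so the groove's edges are not bruised; leave the salt cellar, the pepper mill and the avocado where they stand.

Things in the scene. Friction and masses are not known exactly. Their poses are not given: they have to be found in the camera images.
- board: wooden bread-slicing board, fixed; 360 mm long along its own y, 168 mm wide along x. Origin: centre of its underside, on the worktop; z up. Its middle is a flat striped deck, 157 mm wide in x, open from y = -100 to +100 mm between two end caps (each 80 mm long, tops at z = +44 mm, 10 mm above the deck)
- deck_mid (a point): point of the board's frame at the middle of the deck's top, z = +34 mm, axes as the board's. The deck is a firmly held insert whose place along y differs each time. One of its dark strips is a groove, 128 mm long (x), 11 mm wide (y), 10 mm deep, with its centre line between y = -38 and +38 mm of this point; the other dark strips, every 36 mm, are flush and look much like it
- fence: loose wooden fence, about 350 g, standing upright. Origin: centre of the underside of its foot, z up. Foot 200 mm long (x), 46 wide (y), 10 thick. End lips (x = 88 to 100 mm either side) reach to z = -12 mm: it stands on them now; fitted, they hang outside the deck's long sides. Its origin is 9 mm above the deck with the tongue riding on it, 0 when home. Fits either way round
- fence_tongue (a point): lowest point, in the middle, of the dark tongue under the fence's foot, 9 mm below the fence's origin; axes as the fence's. The tongue has a rounded nose, is 104 mm long in x, 8 mm wide in y
- fence_grip (a point): point inside the fence's hand grip, 85 mm above the fence's origin; axes as the fence's. The grip is the middle of the upright panel: 80 mm long (x), 16 mm thick (y), top 105 mm above the fence's origin. To either side the panel, also 16 mm thick, is 72 mm high
- salt_cellar: round wooden salt cellar, 86 mm across, 70 mm high, loose; origin at the centre of its underside
- mill_2: light wooden pepper mill, 58 mm across, 140 mm high, loose; origin at the centre of its underside
- avocado_1: avocado, about 101x68x68 mm, loose; origin at its underside

How it is judged:
By the outcome, as a careful person would: the job done as asked, in the order asked, and still so for the second after the job is handed in, with the robot touching nothing.
It also fails if it takes over 67 s, if anything falls off the work surface, if the arm or the gripper's body presses on something with over 40 N, if the wrist force passes 120 N, or if a joint passes its speed limit or range.

### The arm

A 6-joint arm with a two-finger parallel gripper is mounted at the origin on a cart in front of the work surface, level with it; the furniture and walls round the work are solid. World frame = base frame: x ahead of the robot, y to its left, z up, the work surface at z = 0. Lengths are in mm, angles in rad, forces in N, time in s.
With the tool pointing down it reaches from about 350 to 975 mm from the base axis. Payload 7.1 kg.
Tool frame: the origin (TCP) lies midway between the tips of the shut fingers; the grasp point (between the pads) lies 19 mm behind it (ctrl.tcp_to_grasp is the distance from the TCP to the grasp point, in mm); z points along the fingers, y is the line along which they close (so a half turn about z gives the same grasp; the last joint's range is limited). The gripper opens to 88 mm and grips with 3 to 60 N. Pads are 20 mm wide; open, the fingers measure 115 mm over their backs; the gripper's body (75 mm by 178 mm) begins 61 mm behind the grasp point.
Start: joints at [-1.324, 0.423, 1.63, -0, 1.089, -0.019], TCP at [164.194, -603.03, 222.675] pointing down, gripper open.
Joint ranges: [-3, 3], [-0.9, 2.11], [0.09, 2.58], [-1.31, 4.45], [0.11, 2.69], [-2.54, 2.54]. Speed limits (rad/s): [2.39, 2.39, 3.01, 3.14, 3.14, 3.14].

### API

Orientations are given as a rotation vector (axis times angle).
In Python, from workcell import get_obs, cams, ticket, boxes_of, ctrl gives the robot as it stands.
- The arm moves only by the shell command python3 -m creep 'ROWS' [OPENING]. ROWS is JSON, one flat list of numbers, 4 for each row, row after row: the shift along the world's x, y, z in m, then the turn about the world's z in rad. In form: [tx, ty, tz, spin, tx, ty, tz, spin, ...]. A call has 1 to 10 rows; each row is the pose to reach, as a shift and turn from the pose commanded when the call began; what a row does not reach only later rows make up. A row lasts 1/12 s, in which the tool goes at most 41.7 mm and 7.16 degrees, less where a joint would pass 70% of its speed; a pose out of reach is approached as far as the arm can. A call with a gripper value outside its range is refused whole. OPENING is the opening, from 0 (shut) to 1 (fully open), set as the call begins (- or left out, the last holds). The fingers move at their own pace and stop on an object; the grip force is fixed at half the most. Time passes only in rows, so rows that repeat a pose let the fingers close. It gives the time, the measured TCP pose, the force, the opening and the grip force at its end, in the units of the state.
- get_obs(): the state, without advancing time (a new reading comes with each control period).
- cams.get_image(name): name is "scene" or "top" or "wrist"; returns (picture, depth): 480x640x3 uint8, red, green, blue; 480x640 float32, mm along the optical axis (not along the pixel's ray), 0 where there is no reading.
- cams.get_calibration(name): a dict with "mtx" (3x3 intrinsics, pixels), "D" ([k1, k2, p1, p2, k3] as OpenCV has them; the pictures are not rectified), "R" (3x3) and "t" (3): a world point X has camera coordinates R X + t; the wrist camera has in their place "mount" (4x4, takes a point from camera to tool coordinates, whose origin is the TCP and whose axes are the flange's). Camera axes: x right, y down, z forward; pixel columns grow to the right and rows downward; lengths in mm; the calibration is good to about 2 mm. A picture is of the moment at which its call begins: read the wrist's pose just before it. get_calibration takes no time and is no camera call.
- ticket.close_job(): hands the job in; it is judged then, once.
Trained networks look in the newest picture that a camera, given by its name, has taken for a name from the list of things; names that differ only in an ending like _2 or _b are one class to them, and where a whole thing is asked for, a point or a joint stands for the part that bears it (a point fixed in the world has none). Each returns a list of dicts, best first, with "score" (0 to 1); they miss things now and then, are a little off and sometimes report something else, mostly with a low value. They report only what shows in the picture. A call takes as long as a camera call.
- boxes_of(camera, target): "centre" ([column, row] in pixels, amid what is visible of it).
The state is a dict: "t": time; "qpos": joint angles; "qvel": joint speeds; "joint_torque": joint torques, N m; "ee_pos": TCP position; "orientation": TCP orientation; "ft_force": force on the tool from outside, world axes, zero at the start; "moment": the same for the moment, N m; "width": finger opening in mm; "grasp_force": force on a finger pad.
Only numpy, scipy, OpenCV 4.12 (cv2) and the standard library are available. Lean on these libraries where they do the work, as an engineer would, in place of code of your own. Each camera call takes 0.05 s, during which the arm holds its last target. There are 200 camera calls.

## Working session

There is one attempt and no reset: what is moved stays moved. The work goes in short steps, Python scripts to look and compute and a shell command to move; the robot and the scene stay as the last step left them, time stands still between calls to the robot, and variables do not carry over. Pictures are saved under pics/ and viewed, at most 10 in all, crops included, and the job is handed in when it is done.

```bash
mkdir -p pics
cat > h.py <<'E'
import numpy as np, cv2
from workcell import get_obs, cams, ticket, boxes_of, ctrl
from scipy.spatial.transform import Rotation as Ro
def cal(n,o=None):
    c=cams.get_calibration(n); K=np.array(c["mtx"]);D=np.array(c["D"])
    if "R" in c: R=np.array(c["R"]);t=np.array(c["t"]).ravel()
    else:
        M=np.array(c["mount"]);o=o or get_obs();T=np.eye(4);T[:3,:3]=Ro.from_rotvec(o["orientation"]).as_matrix();T[:3,3]=o["ee_pos"]
        I=np.linalg.inv(T@M);R=I[:3,:3];t=I[:3,3]
    return K,D,R,t
def cloud(n,dep,C=None):
    K,D,R,t=C or cal(n)
    v,u=np.mgrid[:480,:640]
    p=cv2.undistortPoints(np.stack([u,v],-1).reshape(-1,1,2).astype(np.float32),K,D).reshape(-1,2)
    z=dep.reshape(-1,1); P=np.hstack([p*z,z])
    W=((P-t)@R).reshape(480,640,3); W[dep<=0]=np.nan
    return W
def ortho(img,W,x0,x1,y0,y1,s,zmin=-50,zmax=400):
    # top view: rows = -x ; cols = -y
    H=int((x1-x0)/s);Wd=int((y1-y0)/s);o=np.zeros((H,Wd,3),np.uint8);zz=np.full((H,Wd),np.nan)
    return o,zz
E
python3 - <<'E'
from h import *
o=get_obs();print(o["ee_pos"],o["orientation"],o["ft_force"],o["width"])
for n in("scene","top"):
    im,d=cams.get_image(n);np.savez(f"pics/{n}0.npz",im=im,d=d);cv2.imwrite(f"pics/{n}0.png",im[:,:,::-1])
    W=cloud(n,d)
    for k in("board","fence","salt_cellar","mill_2","avocado_1"):
        for b in boxes_of(n,k)[:2]:
            c,r=map(int,b["centre"]);print(n,k,round(b["score"],2),c,r,W[r,c].round())
E
```

```text
[ 164.06517845 -602.4739393   221.8971331 ] [-3.11234645e+00 -4.16071959e-01  2.63226824e-04] [-0.42115719  0.3349108  -0.26942211] 87.39997104432278
scene board 0.89 286 280 [509. 209.  30.]
scene fence 0.88 415 227 [ 498. -219.   58.]
scene salt_cellar 0.58 344 208 [676. -78.  62.]
scene mill_2 0.88 403 187 [ 676. -308.   68.]
scene mill_2 0.74 345 207 [nan nan nan]
scene avocado_1 0.78 175 339 [430. 531.  63.]
top board 0.93 295 263 [502. 197.  33.]
top fence 0.72 439 279 [ 500. -220.   54.]
top salt_cellar 0.87 400 210 [688. -92.  64.]
top mill_2 0.61 480 224 [ 658. -310.  116.]
top avocado_1 0.7 439 277 [ 505. -219.   58.]
top avocado_1 0.66 178 269 [442. 524.  64.]
```

View pics/top0.png

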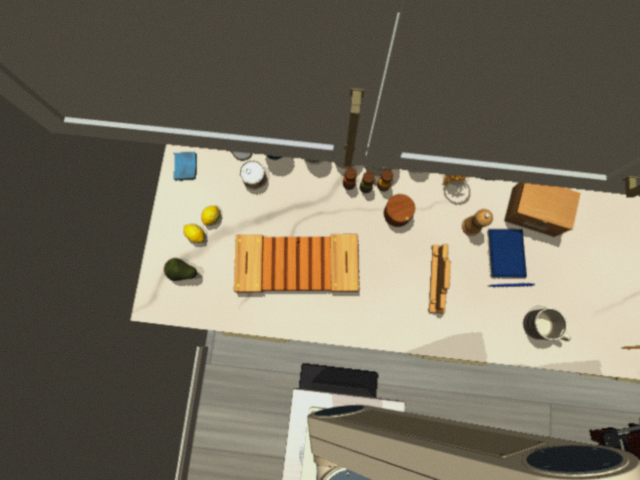

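View pics/scene0.png

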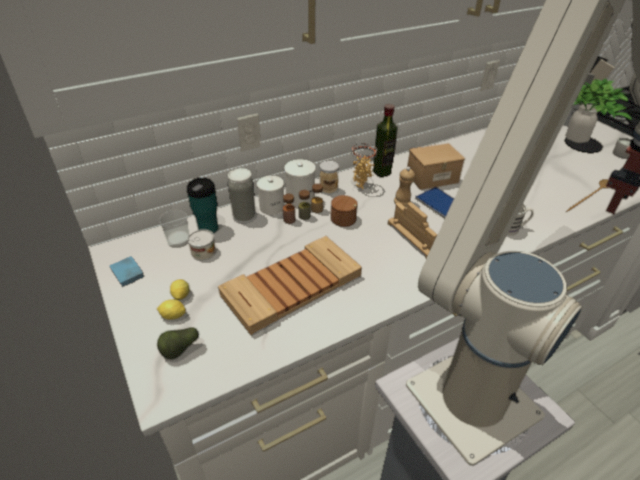

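The top view shows the board at about (295,263) with its length along world y. The fence is at (439,279) with its foot roughly along x. The mill (477,222), salt cellar (400,210) and avocado (180,269) are all clear of the path.

Run:
```python
from h import *
for n in("top","scene"):
    z=np.load(f"pics/{n}0.npz");W=cloud(n,z["d"])
    X,Y,Z=W[...,0],W[...,1],W[...,2]
    def rect(name,m):
        P=W[m][:,:2].astype(np.float32);r=cv2.minAreaRect(P);print(n,name,m.sum(),np.round(r[0],1),np.round(r[1],1),round(r[2],2),"zmed",np.median(Z[m]).round(1))
    bm=(X>400)&(X<610)&(Y>0)&(Y<400)
    rect("board",bm&(Z>20)&(Z<60)); rect("caps",bm&(Z>40)&(Z<60))
    print("table z",np.nanmedian(Z[(X>400)&(X<600)&(Y>-120)&(Y<-20)]))
    fm=(X>360)&(X<620)&(Y>-275)&(Y<-165)
    rect("fence",fm&(Z>10)&(Z<160)); rect("panel",fm&(Z>50)&(Z<160)); rect("grip",fm&(Z>100)&(Z<160))
    for k,(a,b) in dict(salt=(688,-85),mill=(665,-305)).items():
        m=(np.hypot(X-a,Y-b)<70)&(Z>25)&(Z<200); rect(k,m); print(np.nanmax(Z[m]))
```

```text
top board 6826 [504.8 193.2] [168.4 360.8] 6.98 zmed 37.8
top caps 3018 [503.6 192.9] [168.2 359.7] 6.61 zmed 44.3
table z -0.11323009488631967
top fence 1212 [ 507.6 -208.5] [200.1  82.3] 1.47 zmed 54.2
top panel 629 [ 508.3 -226.7] [184.7  18.2] 0.65 zmed 85.6
top grip 203 [ 504.2 -226.8] [84.6 18.1] 1.57 zmed 115.5
top salt 758 [695.7 -92.1] [85.4 85.8] 24.23 zmed 67.4
76.29765254193597
top mill 441 [ 680.1 -318.5] [50.  49.5] 69.84 zmed 115.4
142.3703388924984
scene board 6294 [505.  194.1] [172.2 364.5] 7.09 zmed 35.3
scene caps 2562 [504.1 194.5] [170.9 361.3] 7.0 zmed 43.1
table z -0.665147791726124
scene fence 1384 [ 511.4 -216.8] [196.1  35.7] 0.44 zmed 57.5
scene panel 774 [ 509.2 -223.9] [188.1  21.4] 0.65 zmed 81.0
scene grip 177 [ 508.8 -225.2] [19.1 81. ] 89.66 zmed 113.0
scene salt 611 [694.1 -88. ] [85.4 87.5] 22.66 zmed 65.0
71.96901072839798
scene mill 443 [ 674.7 -314.8] [52.5 44.4] 77.9 zmed 85.3
141.4131013227661
```

```bash
python3 -m creep '[0.02,0.02,0.02,-0.02,0.05,0.05,0.04,-0.05,0.075,0.08,0.06,-0.08,0.1,0.11,0.08,-0.1,0.125,0.14,0.08,-0.13,0.15,0.165,0.08,-0.15,0.175,0.195,0.08,-0.18,0.2,0.22,0.08,-0.2,0.225,0.25,0.08,-0.22,0.25,0.275,0.08,-0.24]' 1
python3 -m creep '[0.025,0.025,0,0,0.05,0.05,0,0,0.075,0.075,0,0,0.09,0.09,0,0,0.093,0.1,0,0,0.093,0.1,0,0,0.093,0.1,0,0,0.093,0.1,0,0]'
cat > look.py <<'E'
from h import *
import sys
o=get_obs();C=cal("wrist",o);im,d=cams.get_image("wrist");n=sys.argv[1]
np.savez(f"pics/{n}.npz",im=im,d=d,K=C[0],D=C[1],R=C[2],t=C[3]);cv2.imwrite(f"pics/{n}.png",im[:,:,::-1])
print(o["t"],o["ee_pos"],o["orientation"],o["ft_force"],"cam",-C[2].T@C[3])
E
python3 look.py w1
python3 - <<'E'
from h import *
z=np.load("pics/w1.npz");W=cloud("",z["d"],(z["K"],z["D"],z["R"],z["t"]));X,Y,Z=W[...,0],W[...,1],W[...,2]
fm=(X>360)&(X<630)&(Y>-275)&(Y<-165)
for a,b in((15,160),(50,160),(95,160)):
    m=fm&(Z>a)&(Z<b)
    if m.sum()>20:
        r=cv2.minAreaRect(W[m][:,:2].astype(np.float32));print(a,m.sum(),np.round(r[0],1),np.round(r[1],1),r[2],np.median(Z[m]))
print(np.nanmedian(Z[(X>400)&(X<600)&(Y>-160)]))
E
```

```text
t: 1.43
ee_pos: [415.1, -326.1, 303.0]
orientation: [3.141, 0.039, 0.001]
ft_force: [0.0, -0.7, 0.1]
width: 87.9
grasp_force: 0.0
t: 2.1
ee_pos: [506.3, -228.8, 302.7]
orientation: [3.141, 0.039, -0.001]
ft_force: [0.7, -0.0, -0.5]
width: 87.9
grasp_force: 0.0
2.1 [ 506.31012542 -228.80141581  302.67533186] [ 3.14108662e+00  3.93538625e-02 -6.23529741e-04] [ 0.73831954 -0.0036895  -0.49754089] cam [ 577.92320398 -226.51817049  464.51635547]
15 6207 [ 510.1 -227.2] [199.6  45. ] 0.6708711981773376 23.248432178913514
50 2685 [ 510.3 -226.7] [181.3  15.8] 0.698459267616272 95.47501005337405
95 1367 [ 511.4 -226.9] [90.8 15.5] 1.085097312927246 116.15257173349788
0.5072424901805347
```

View pics/w1.png

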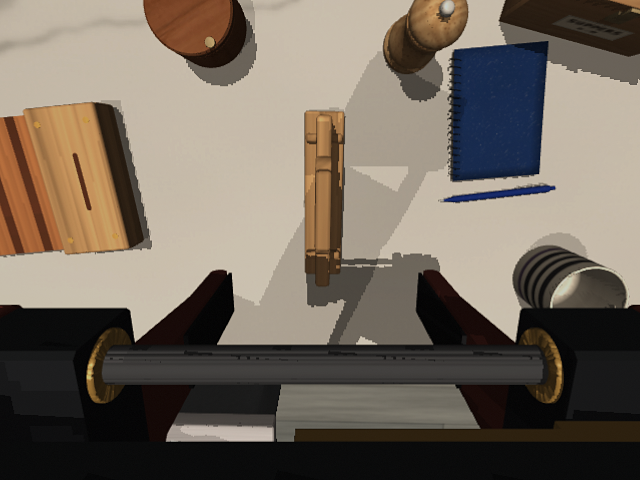

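The wrist view shows the fence at (324,195), upright and clear. The board's near cap is at the left edge. Before grasping I'll look straight down on the deck to find the groove.

```bash
python3 -m creep '[0,0.02,0,0,-0.01,0.05,0,0,-0.02,0.09,0,0,-0.03,0.13,0,0,-0.04,0.17,0,0,-0.05,0.21,0,0,-0.06,0.25,0,0,-0.06,0.29,0,0,-0.06,0.33,0,0,-0.06,0.37,0,0]' 
python3 -m creep '[0,0.03,-0.02,0,0,0.05,-0.03,0,0,0.05,-0.03,0,0,0.05,-0.03,0,0,0.05,-0.03,0]'
python3 look.py w2
cat > board.py <<'E'
from h import *
import sys
z=np.load(f"pics/{sys.argv[1]}.npz");W=cloud("",z["d"],(z["K"],z["D"],z["R"],z["t"]));X,Y,Z=W[...,0],W[...,1],W[...,2]
bm=(X>400)&(X<620)&(Y>-10)&(Y<400)
m=bm&(Z>25)&(Z<60);r=cv2.minAreaRect(W[m][:,:2].astype(np.float32));print(m.sum(),r)
c=np.array(r[0]);a=r[2] if r[1][0]<r[1][1] else r[2]-90
a=np.radians(a);ex=np.array([np.cos(a),np.sin(a)]);ey=np.array([-ex[1],ex[0]])
L=np.stack([(W[...,:2]-c)@ex,(W[...,:2]-c)@ey],-1)
g=z["im"].astype(float).mean(-1)
for y in range(-112,114,4):
    q=(abs(L[...,0])<55)&(abs(L[...,1]-y)<2)&(Z>0)&(Z<70)
    if q.sum()>5: print(y,q.sum(),Z[q].mean().round(1),Z[q].min().round(1),g[q].mean().round())
E
python3 board.py w2
```

```text
t: 2.98
ee_pos: [446.8, 142.6, 303.2]
orientation: [-3.141, -0.037, -0.002]
ft_force: [0.4, -0.6, 0.0]
width: 87.9
grasp_force: 0.0
t: 3.4
ee_pos: [447.5, 190.7, 273.1]
orientation: [3.141, 0.039, 0.0]
ft_force: [-0.7, -0.1, -0.7]
width: 87.7
grasp_force: 0.0
3.4 [447.50372046 190.71513378 273.09045626] [3.14101763e+00 3.89700194e-02 4.65547112e-04] [-0.67937404 -0.0931867  -0.68370512] cam [519.00472931 192.99176559 434.98030934]
52754 ((506.3195495605469, 193.1958465576172), (168.12338256835938, 359.2117919921875), 6.974087715148926)
-112 419 43.9 40.9 103.0
-108 427 43.8 41.6 113.0
-104 443 43.8 41.4 120.0
-100 653 38.5 31.8 85.0
-96 404 33.8 31.6 101.0
-92 402 33.8 31.6 105.0
-88 401 33.8 30.9 106.0
-84 402 33.8 31.4 102.0
-80 409 33.8 31.6 58.0
-76 394 33.8 31.4 49.0
-72 409 33.8 31.5 55.0
-68 393 33.6 30.8 99.0
-64 402 33.8 31.5 103.0
-60 396 33.8 31.2 101.0
-56 399 33.8 31.3 104.0
-52 409 33.8 31.7 105.0
-48 395 33.7 31.4 101.0
-44 391 33.8 31.5 58.0
-40 401 33.8 31.4 51.0
-36 402 33.8 31.4 57.0
-32 395 33.7 31.4 104.0
-28 398 33.7 31.1 108.0
-24 399 33.7 31.4 106.0
-20 395 33.7 31.4 109.0
-16 397 33.7 31.0 117.0
-12 398 33.7 31.0 112.0
-8 399 24.1 19.2 60.0
-4 376 21.7 19.6 54.0
0 386 23.0 19.5 46.0
4 395 33.6 31.0 110.0
8 394 33.6 31.0 113.0
12 394 33.7 31.1 110.0
16 396 33.7 31.5 113.0
20 393 33.7 31.2 115.0
24 396 33.7 31.8 111.0
28 393 33.6 30.8 64.0
32 396 33.6 31.3 58.0
36 391 33.6 31.3 68.0
40 394 33.7 31.1 124.0
44 389 33.6 30.8 128.0
48 394 33.7 31.3 126.0
52 396 33.7 31.5 129.0
56 393 33.6 31.3 130.0
60 391 33.6 31.1 126.0
64 390 33.6 31.5 73.0
68 387 33.7 31.5 63.0
72 398 33.6 31.7 69.0
76 387 33.6 31.0 124.0
80 386 33.6 31.4 128.0
84 387 33.6 31.6 125.0
88 396 33.7 31.3 128.0
92 388 33.6 31.3 130.0
96 388 33.6 30.9 125.0
100 645 38.0 31.5 62.0
104 412 43.6 41.1 136.0
108 414 43.6 41.4 156.0
112 404 43.7 41.8 154.0
```

View pics/w2.png

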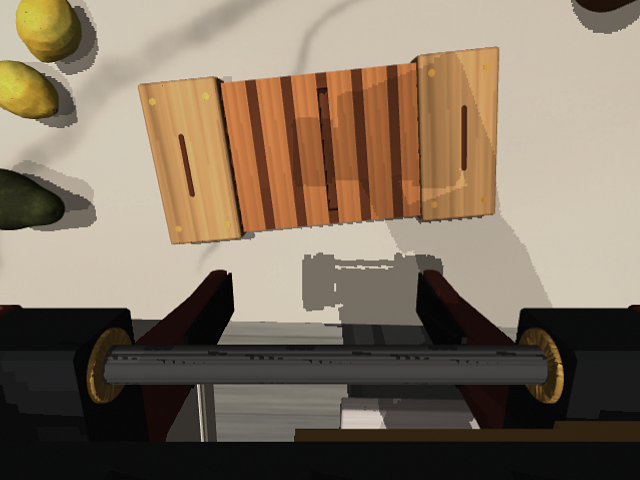

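The wrist view shows the groove at about (327,150). It is the only strip with depth, and it sits at board y ≈ -3.7 mm. The board is at (506.3,193.2) with yaw 6.97°. Next I go back and grasp the fence.

```bash
python3 -m creep '[0.01,-0.03,0,0,0.02,-0.07,0,0,0.03,-0.11,0,0,0.04,-0.15,0,0,0.05,-0.19,0,0,0.06,-0.23,0,0,0.062,-0.27,0,0,0.062,-0.31,0,0,0.062,-0.35,0,-0.013,0.062,-0.388,0,-0.013]' 
python3 -m creep '[0,-0.02,0,0,0,-0.03,0,0,0,-0.03,-0.03,0,0,-0.03,-0.07,0,0,-0.03,-0.11,0,0,-0.03,-0.14,0,0,-0.03,-0.165,0,0,-0.03,-0.165,0]'
```

```text
t: 4.28
ee_pos: [508.2, -200.0, 273.7]
orientation: [3.141, 0.015, 0.002]
ft_force: [-0.7, 0.1, -0.7]
width: 88.1
grasp_force: 0.0
t: 4.95
ee_pos: [505.7, -224.8, 103.6]
orientation: [-3.138, -0.019, 0.011]
ft_force: [-1.3, -0.1, 0.3]
width: 87.6
grasp_force: 0.0
```

```bash
python3 -m creep '[0,0,-0.01,0,0,0,-0.02,0,0,0,-0.027,0,0,0,-0.027,0,0,0,-0.027,0,0,0,-0.027,0]'
python3 -c "
from h import *
o=get_obs();print(o['ee_pos'],o['orientation'],o['ft_force'])"
```

```text
t: 5.45
ee_pos: [509.7, -226.2, 81.5]
orientation: [3.141, 0.02, 0.002]
ft_force: [0.8, -0.2, 0.1]
width: 87.8
grasp_force: 0.0
[ 509.72815196 -226.24834407   81.4584537 ] [3.14096762e+00 2.01333434e-02 1.89835953e-03] [ 0.82581385 -0.18085157  0.1362602 ]
```

```bash
python3 -m creep '[0,-0.001,-0.004,0,0,-0.001,-0.004,0,0,-0.001,-0.004,0,0,-0.001,-0.004,0,0,-0.001,-0.004,0,0,-0.001,-0.004,0,0,-0.001,-0.004,0,0,-0.001,-0.004,0]' 0
python3 -m creep '[0,0,0.01,0,0,0,0.03,0,0,0,0.06,0,0,0,0.09,0,0,0,0.12,0,0,0,0.12,0,0,0,0.12,0]'
python3 look.py w3
```

```text
t: 6.12
ee_pos: [509.2, -227.0, 76.7]
orientation: [3.142, 0.02, 0.0]
ft_force: [-0.0, -0.0, 0.1]
width: 38.0
grasp_force: 0.0
t: 6.7
ee_pos: [510.4, -227.5, 199.2]
orientation: [3.139, 0.02, 0.007]
ft_force: [-0.1, -0.6, -0.7]
width: 0.3
grasp_force: 0.0
6.7 [ 510.35587408 -227.5429354   199.17406462] [3.13949533 0.02012322 0.006657  ] [-0.14018772 -0.61042941 -0.68139873] cam [ 581.23160204 -225.84119862  361.33970598]
```

View pics/w3.png

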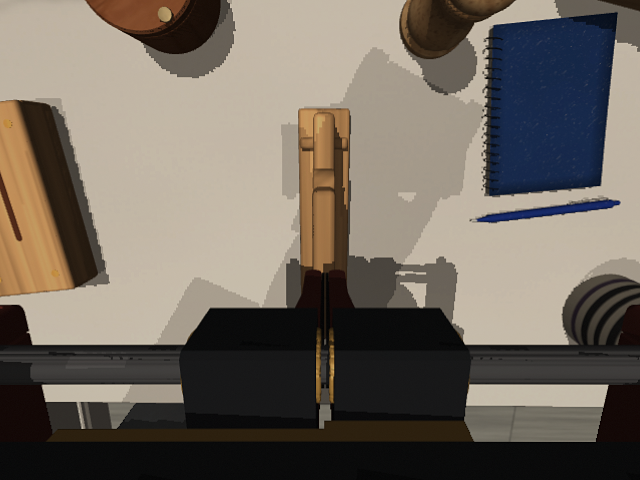

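The fingers had not finished closing when I lifted. They shut on air, and the fence still stands at (324,190). I'll reopen halfway, go down again and wait longer.

```bash
python3 -m creep '[0,0,0,0,0,0,0,0,0,0,0,0,0,0,0,0,0,0,0,0,0,0,0,0,0,0,0,0,0,0,0,0]' 0.5
python3 - <<'E'
from h import *
import subprocess
subprocess.run(["python3","look.py","w4"])
z=np.load("pics/w4.npz");W=cloud("",z["d"],(z["K"],z["D"],z["R"],z["t"]));X,Y,Z=W[...,0],W[...,1],W[...,2]
m=(X>360)&(X<630)&(Y>-275)&(Y<-180)&(Z>15)&(Z<130)
print(cv2.minAreaRect(W[m][:,:2].astype(np.float32)))
E
```

```text
t: 7.42
ee_pos: [509.2, -227.0, 196.6]
orientation: [-3.141, -0.02, 0.0]
ft_force: [-0.0, 0.5, 0.9]
width: 43.5
grasp_force: 0.0
7.4167 [ 509.20219659 -227.0267529   196.58160227] [-3.14148362e+00 -2.01001913e-02  1.73832237e-04] [-0.01665243  0.5228667   0.94291621] cam [ 580.78583142 -225.65791353  358.4431045 ]
((509.7828369140625, -226.58348083496094), (199.70388793945312, 46.079463958740234), 0.708264946937561)
```

Fence unmoved.

```bash
python3 -m creep '[0,0,-0.02,0,0,0,-0.05,0,0,0,-0.08,0,0,0,-0.1,0,0,0,-0.115,0,0,0,-0.12,0,0,0,-0.12,0]'
python3 -m creep '[0,0,0,0,0,0,0,0,0,0,0,0,0,0,0,0,0,0,0,0,0,0,0,0,0,0,0,0,0,0,0,0,0,0,0,0]' 0
```

```text
t: 8.05
ee_pos: [508.4, -226.7, 75.5]
orientation: [-3.14, -0.02, 0.004]
ft_force: [-0.6, -0.5, 0.2]
width: 43.9
grasp_force: 0.0
t: 8.8
ee_pos: [509.7, -227.3, 77.5]
orientation: [3.141, 0.02, 0.002]
ft_force: [-0.5, -0.2, 6.1]
width: 16.0
grasp_force: 30.0
```

```bash
python3 -m creep '[0,0,0.005,0,0,0,0.02,0,0,0,0.045,0,0,0,0.075,0,0,0,0.1,0,0,0,0.11,0,0,0,0.11,0,0,0,0.11,0]'
python3 -m creep '[0,0.015,0,0,0,0.04,0,0,0.001,0.075,0,0.01,0.002,0.11,0,0.03,0.003,0.145,0,0.05,0.004,0.18,0,0.06,0.005,0.215,0,0.08,0.005,0.25,0,0.1,0.005,0.285,0,0.11,0.005,0.31,0,0.11]'
python3 -m creep '[0,0.02,0,0,0,0.035,0,0,0,0.041,0,0,0,0.041,0,0,0,0.041,0,0,0,0.041,0,0]'
python3 look.py w5; python3 board.py w5 | head -1;  python3 - <<'E'
from h import *
z=np.load("pics/w5.npz");W=cloud("",z["d"],(z["K"],z["D"],z["R"],z["t"]));X,Y,Z=W[...,0],W[...,1],W[...,2]
m=(X>400)&(X<640)&(Y>70)&(Y<180)&(Z>105)&(Z<150)
print(cv2.minAreaRect(W[m][:,:2].astype(np.float32)),np.median(Z[m]))
E
```

```text
t: 9.47
ee_pos: [508.8, -226.8, 186.2]
orientation: [-3.141, -0.02, 0.0]
ft_force: [-0.6, 0.3, -3.9]
width: 15.8
grasp_force: 30.0
t: 10.3
ee_pos: [512.1, 86.0, 184.6]
orientation: [-3.135, -0.195, 0.006]
ft_force: [-0.6, -0.9, -3.9]
width: 15.7
grasp_force: 30.0
t: 10.8
ee_pos: [513.6, 123.2, 186.0]
orientation: [3.135, 0.192, -0.002]
ft_force: [-0.0, -0.5, -4.0]
width: 15.6
grasp_force: 30.0
10.8 [513.63305715 123.21764307 185.99834517] [ 3.13528886e+00  1.91942162e-01 -2.26320523e-03] [-6.14578979e-04 -5.09772700e-01 -3.98759868e+00] cam [584.90654167 132.37801321 347.76411652]
61405 ((506.68487548828125, 193.45562744140625), (167.8350067138672, 360.1416320800781), 7.200038909912109)
((513.3863525390625, 123.5030746459961), (198.98422241210938, 46.17485427856445), 6.949701309204102) 130.07788962466384
```

View pics/w5.png

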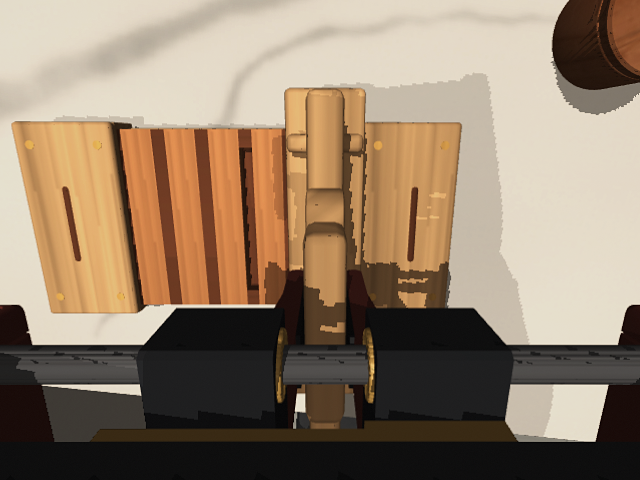

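The fence is held upright at (325,200), parallel to the groove at (248,220), with its foot just clear of the near cap. I'll lower it gently.

```bash
python3 -m creep '[0.001,0,-0.015,0,0.001,0,-0.03,0,0.001,0,-0.045,0,0.001,0,-0.058,0,0.001,0,-0.066,0,0.001,0,-0.07,0,0.001,0,-0.07,0,0.001,0,-0.07,0]'
python3 -m creep '[0,0,-0.001,0,0,0,-0.002,0,0,0,-0.003,0,0,0,-0.004,0,0,0,-0.004,0]'
```

```text
t: 11.52
ee_pos: [515.6, 123.7, 117.0]
orientation: [-3.136, -0.192, -0.001]
ft_force: [-0.6, 0.2, -3.4]
width: 16.2
grasp_force: 30.0
t: 11.93
ee_pos: [515.2, 124.0, 112.7]
orientation: [-3.136, -0.193, -0.0]
ft_force: [0.8, -0.4, -2.9]
width: 15.8
grasp_force: 30.0
```

```bash
python3 -m creep '[0,0,-0.001,0,0,0,-0.002,0,0,0,-0.002,0]'
python3 -m creep '[0,0,-0.001,0,0,0,-0.001,0]'
python3 -m creep '[0,0,-0.001,0,0,0,-0.001,0]'
```

```text
t: 12.18
ee_pos: [515.0, 124.0, 110.5]
orientation: [3.136, 0.193, -0.001]
ft_force: [0.1, -0.2, -3.6]
width: 16.1
grasp_force: 30.0
t: 12.35
ee_pos: [515.1, 124.0, 109.5]
orientation: [3.136, 0.193, -0.0]
ft_force: [-0.1, 0.1, -4.0]
width: 15.9
grasp_force: 30.0
t: 12.52
ee_pos: [515.2, 124.0, 108.6]
orientation: [-3.136, -0.193, 0.0]
ft_force: [-1.0, 0.3, -3.4]
width: 16.1
grasp_force: 30.0
```

```bash
python3 -m creep '[0,0,-0.0005,0,0,0,-0.0005,0]'
python3 -m creep '[0,0,-0.0005,0,0,0,-0.0005,0]'
python3 -m creep '[0,0,-0.0005,0,0,0,-0.0005,0]'
```

```text
t: 12.68
ee_pos: [515.3, 124.0, 108.5]
orientation: [-3.136, -0.193, -0.0]
ft_force: [-1.5, -0.3, 0.0]
width: 15.7
grasp_force: 30.0
t: 12.85
ee_pos: [515.3, 124.0, 108.4]
orientation: [-3.136, -0.193, -0.0]
ft_force: [-3.5, -1.0, 7.4]
width: 16.1
grasp_force: 30.0
t: 13.02
ee_pos: [515.3, 124.0, 108.3]
orientation: [-3.136, -0.193, -0.0]
ft_force: [-5.3, -0.5, 12.5]
width: 15.6
grasp_force: 30.0
```

```bash
python3 -m creep '[0,0,0.0007,0,-0.0006,0.005,0.0007,0,-0.0012,0.01,0.0007,0,-0.0018,0.015,0.0007,0,-0.0024,0.02,0.0007,0,-0.0024,0.02,0.0007,0]'
python3 -m creep '[-0.0006,0.005,0,0,-0.0012,0.01,0,0,-0.0018,0.015,0,0,-0.0024,0.02,0,0,-0.0024,0.02,0,0]'
```

```text
t: 13.52
ee_pos: [513.6, 144.7, 108.4]
orientation: [3.135, 0.194, 0.003]
ft_force: [-0.8, -3.1, 5.5]
width: 15.6
grasp_force: 30.0
t: 13.93
ee_pos: [511.1, 164.6, 108.4]
orientation: [3.135, 0.194, 0.003]
ft_force: [-0.7, -2.1, 4.5]
width: 16.4
grasp_force: 30.0
```

```bash
python3 -m creep '[-0.0006,0.005,0,0,-0.0012,0.01,0,0,-0.0018,0.015,0,0,-0.0024,0.02,0,0,-0.0024,0.02,0,0]'
python3 -m creep '[-0.0002,0.0015,0,0,-0.0002,0.0015,0,0]'
python3 -m creep '[-0.0002,0.0015,0,0,-0.0002,0.0015,0,0]'
```

```text
t: 14.35
ee_pos: [508.6, 185.0, 108.1]
orientation: [-3.135, -0.193, -0.002]
ft_force: [0.3, 0.0, 3.3]
width: 15.9
grasp_force: 30.0
t: 14.52
ee_pos: [507.6, 186.0, 107.5]
orientation: [-3.135, -0.193, 0.0]
ft_force: [0.9, 1.7, -1.2]
width: 15.6
grasp_force: 30.0
t: 14.68
ee_pos: [507.0, 187.0, 107.3]
orientation: [3.136, 0.193, -0.002]
ft_force: [0.2, -0.4, -3.5]
width: 16.0
grasp_force: 30.0
```

The load has vanished and z is dropping, so the nose is entering the groove. I'll continue to its centre and then lower.

```bash
python3 -m creep '[-0.0001,0.001,-0.0005,0,-0.0001,0.001,-0.0005,0]'
python3 -m creep '[-0.0001,0.001,-0.001,0,-0.0001,0.001,-0.001,0]'
python3 -m creep '[0,0,-0.001,0,0,0,-0.001,0]'
```

```text
t: 14.85
ee_pos: [507.1, 187.9, 107.0]
orientation: [3.136, 0.193, -0.001]
ft_force: [0.7, -0.5, -3.7]
width: 15.9
grasp_force: 30.0
t: 15.02
ee_pos: [507.2, 189.0, 106.1]
orientation: [3.136, 0.193, -0.001]
ft_force: [-0.6, 1.5, -2.4]
width: 15.9
grasp_force: 30.0
t: 15.18
ee_pos: [507.3, 188.9, 105.2]
orientation: [3.136, 0.193, -0.0]
ft_force: [0.2, -0.4, -3.5]
width: 15.4
grasp_force: 30.0
```

```bash
python3 -m creep '[0,0,-0.001,0,0,0,-0.002,0,0,0,-0.002,0]'
python3 -m creep '[0,0,-0.001,0,0,0,-0.002,0,0,0,-0.002,0]'
python3 -m creep '[0,0,-0.001,0,0,0,-0.001,0]'
```

```text
t: 15.43
ee_pos: [507.3, 188.9, 103.2]
orientation: [3.136, 0.193, -0.0]
ft_force: [-0.1, -0.7, -3.7]
width: 16.0
grasp_force: 30.0
t: 15.68
ee_pos: [507.3, 188.9, 101.2]
orientation: [3.136, 0.193, -0.0]
ft_force: [-0.2, 0.3, -2.6]
width: 15.8
grasp_force: 30.0
t: 15.85
ee_pos: [507.3, 189.0, 100.2]
orientation: [3.136, 0.193, -0.0]
ft_force: [-1.0, 0.1, -3.0]
width: 16.1
grasp_force: 30.0
```

```bash
python3 -m creep '[0,0,-0.0006,0,0,0,-0.0006,0]'
python3 -m creep '[0,0,-0.0005,0,0,0,-0.0005,0]'
python3 -m creep '[0,0,-0.0004,0,0,0,-0.0004,0]'
```

```text
t: 16.02
ee_pos: [507.4, 189.0, 99.7]
orientation: [3.136, 0.193, -0.0]
ft_force: [-0.5, 0.5, -2.7]
width: 16.0
grasp_force: 30.0
t: 16.18
ee_pos: [507.4, 189.0, 99.5]
orientation: [-3.136, -0.193, -0.0]
ft_force: [-2.2, -0.2, 0.2]
width: 15.9
grasp_force: 30.0
t: 16.35
ee_pos: [507.3, 189.0, 99.5]
orientation: [-3.136, -0.193, -0.0]
ft_force: [-3.3, -0.4, 5.3]
width: 15.8
grasp_force: 30.0
```

It dropped 8.9 mm, so the foot is flush with about 9 N of contact. Now I release and retreat.

```bash
python3 -m creep '[0,0,0,0,0,0,0,0,0,0,0,0,0,0,0,0,0,0,0,0,0,0,0,0,0,0,0,0]' 0.5
python3 -m creep '[0,0,0.01,0,0,0,0.03,0,0,0,0.06,0,0,0,0.09,0,0,0,0.12,0,-0.02,0,0.15,0,-0.04,0,0.18,0,-0.05,0,0.2,0,-0.05,0,0.2,0,-0.05,0,0.2,0]'
python3 look.py w6;  python3 - <<'E'
from h import *
z=np.load("pics/w6.npz");W=cloud("",z["d"],(z["K"],z["D"],z["R"],z["t"]));X,Y,Z=W[...,0],W[...,1],W[...,2]
c=np.array([506.5,193.3]);a=np.radians(7);ex=np.array([np.cos(a),np.sin(a)]);ey=np.array([-ex[1],ex[0]])
x=(W[...,:2]-c)@ex;y=(W[...,:2]-c)@ey
m=(abs(y+4)<40)&(Z>39)&(Z<200)&(abs(x)<130)
print(cv2.minAreaRect(np.stack([x[m],y[m]],1).astype(np.float32)))
for x0,x1 in((-100,-60),(-60,-20),(20,60),(60,100)):
  for y0,y1 in((-24,-17),(10,16)):
    q=(x>x0)&(x<x1)&(y>y0)&(y<y1)&(Z>30)&(Z<60); print(x0,y0,q.sum(),np.median(Z[q]) if q.any() else 0)
for y0 in(-60,40):
    q=(abs(x)<60)&(y>y0)&(y<y0+20);print("deck",np.nanmedian(Z[q]))
E
```

```text
t: 16.93
ee_pos: [507.4, 189.0, 98.8]
orientation: [-3.136, -0.193, 0.0]
ft_force: [-0.3, 0.1, 0.5]
width: 43.6
grasp_force: 0.0
t: 17.77
ee_pos: [457.7, 189.2, 300.6]
orientation: [-3.135, -0.193, -0.006]
ft_force: [-0.0, 0.1, -1.1]
width: 43.9
grasp_force: 0.0
17.7667 [457.74807975 189.23399422 300.61801787] [-3.1345157  -0.19344832 -0.00579751] [-0.02350168  0.08537183 -1.10873558] cam [528.19776667 198.16299557 462.7508754 ]
((0.339813232421875, -4.21337890625), (198.5950927734375, 45.98113250732422), 0.0642792209982872)
-100 -24 191 44.06846909461478
-100 10 158 44.097330273024085
-60 -24 210 43.81557148534486
-60 10 175 43.708346647940694
20 -24 231 43.71517627222363
20 10 204 43.81332510493422
60 -24 266 44.17707625117161
60 10 235 44.12691433199212
deck 401.6767394210147
deck 404.24089080935994
```

View pics/w6.png

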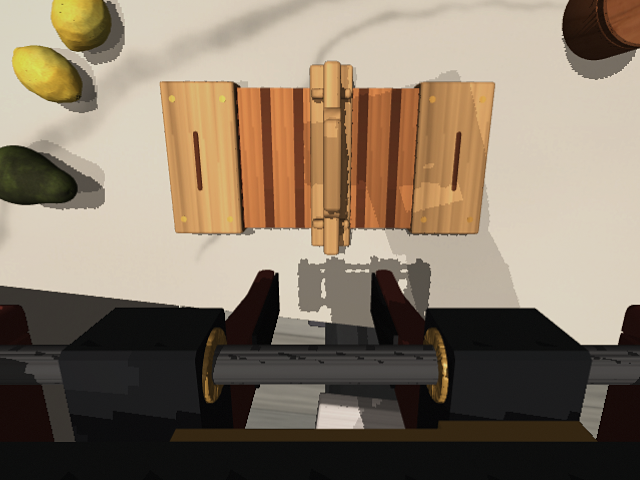

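The fence stands upright in the groove at (330,155). The top of its foot is at z ≈ 43.9 all round, which is deck plus 10 mm, so it is flush. The gripper is well clear, so I'll hand in.

```bash
python3 -c "
from workcell import ticket
print(ticket.close_job())"
```

```text
the job is handed in; nothing more can be done
None
```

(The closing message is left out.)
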